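Check tube adapters with a go plug gauge and pull out the shrunken ones

TASK

Take the plug gauge from its stand and, working from left to right as seen from the robot, lower it gently into the bore of each of the three tube adapters where it stands, as far as it will go without forcing it. Adapters that let the gauge go fully home, collar on the rim, stay where they stand on the mat; those that stop it half-way are shrunken: slide each of these along the worktop, upright and without lifting it (the gauge in its bore can drag it), wholly into the three-sided metal bay. Finish with the gauge fully home in its stand, and leave the marker, the pen, the specimen cup and the timer undisturbed.

Things in the scene. Friction and masses are not known exactly. Their poses are not given: they have to be found in the camera images.
- adapter_a_centre (a point): one of three outwardly equal grey plastic tube adapters standing on the mat: round foot 60 mm in diameter and 20 mm high, barrel 50 mm in diameter above it, 44 mm high in all, about 160 g. Point: on the axis, half-way up (22 mm above the underside); z up, yaw means nothing. The letters tell neither place nor kind; which and how many are shrunken is found with the gauge
- adapter_b_centre (a point): one of three outwardly equal grey plastic tube adapters standing on the mat: round foot 60 mm in diameter and 20 mm high, barrel 50 mm in diameter above it, 44 mm high in all, about 160 g. Point: on the axis, half-way up (22 mm above the underside); z up, yaw means nothing. The letters tell neither place nor kind; which and how many are shrunken is found with the gauge
- adapter_c_centre (a point): one of three outwardly equal grey plastic tube adapters standing on the mat: round foot 60 mm in diameter and 20 mm high, barrel 50 mm in diameter above it, 44 mm high in all, about 160 g. Point: on the axis, half-way up (22 mm above the underside); z up, yaw means nothing. The letters tell neither place nor kind; which and how many are shrunken is found with the gauge
- gauge_handle (a point): the steel go plug gauge, 112 mm long, 150 g, tip down in its stand: pin 21 mm in diameter and 41 mm long (last 2 mm tapered to 18 mm, flat end), collar 40 mm in diameter and 6 mm thick, then a round dark handle 24 mm in diameter and 65 mm long. Point: middle of the handle, on the axis, 80 mm above the tip, 32 mm below the top; z up the axis
- gauge_tip (a point): the end of the gauge's pin, on its axis
- gauge: the plug gauge as a whole; its origin is the end of the pin, z points up the axis
- adapter_a: the adapter of that name; origin: centre of its underside, z up. A round bore of 25.5 mm runs down its axis; in a shrunken adapter it narrows by a flat step to 14 mm from 24 mm below the top, in a sound one it stays 25.5 mm all through
- adapter_b: the adapter of that name; origin: centre of its underside, z up. A round bore of 25.5 mm runs down its axis; in a shrunken adapter it narrows by a flat step to 14 mm from 24 mm below the top, in a sound one it stays 25.5 mm all through
- adapter_c: the adapter of that name; origin: centre of its underside, z up. A round bore of 25.5 mm runs down its axis; in a shrunken adapter it narrows by a flat step to 14 mm from 24 mm below the top, in a sound one it stays 25.5 mm all through
- stand_mouth (a point): centre of the mouth of the gauge stand, a fixed grey block 64 x 64 mm, 48 mm high, with a 26 mm bore, 45 mm deep, on its upright axis; the point lies on its top face. With the gauge home its collar rests on this face and the tip is 41 mm below it
- mat: fixed black rubber mat, 72 x 270 mm, 2 mm thick, on which the adapters stand in a row about 90 mm apart along its y axis (+y is the left end as seen from the robot); origin: centre of its underside
- bay: fixed three-sided aluminium frame on the bare worktop for shrunken adapters: rails 8 mm thick, 18 mm high at the back (+x) and both sides, open to the robot (-x), no floor or lip. Clear inside: 150 mm along y (room for two adapters side by side), and x from -44 mm (open front) to +40 mm. Origin: frame centre, on the worktop. Bay and stand may swap sides
- marker_centre (a point): bystander: a whiteboard marker, 135 mm long, 17 mm thick, lying along its y axis near the front edge of the worktop; point at its centre
- pen_centre (a point): bystander: a ball pen, 145 mm long, 12 mm thick, lying along its y axis near the front edge of the worktop; point at its centre
- cup_centre (a point): bystander: a specimen cup with white lid, 61 mm diameter, 67 mm high, beside the gauge stand; point at its centre
- timer_centre (a point): bystander: a flat lab timer, 60 x 62 x 17 mm, at the outer right of the work; point at its centre
Not all that is in view belongs to the job. What is shaped like the gauge but green, pink or purple is not meant.

How it is judged:
By the outcome, as a careful person would: the job done as asked, in the order asked, and still so for the second after the job is handed in, with the robot touching nothing.
It also fails if it takes over 72 s, if anything falls off the work surface, if the arm or the gripper's body presses on something with over 40 N, if the wrist force passes 120 N, or if a joint passes its speed limit or range.

ROBOT

A 6-joint arm with a two-finger parallel gripper is mounted at the origin on a cart in front of the work surface, level with it; the furniture and walls round the work are solid. World frame = base frame: x ahead of the robot, y to its left, z up, the work surface at z = 0. Lengths are in mm, angles in rad, forces in N, time in s.
With the tool pointing down it reaches from about 350 to 875 mm from the base axis. Payload 4.2 kg.
Tool frame: the origin (TCP) lies between the finger pads; the fingertips stand 14 mm ahead of it and the grasp point (between the pads) lies 5 mm behind it; z points along the fingers, y is the line along which they close (so a half turn about z gives the same grasp; the last joint's range is limited). The gripper opens to 85 mm and grips with 20 to 120 N. Pads are 22 mm wide; open, the fingers measure 114 mm over their backs; the gripper's body (76 mm by 85 mm) begins 54 mm behind the grasp point. The pads swing forward as they close: fully open they stand 13 mm farther back than shut.
Start: joints at [1.413, 0.385, 0.008, 0, -1.194, -0.259], TCP at [252.989, 571.485, 245.312] pointing down, gripper open.
Joint ranges: [-3.14, 3.14], [-1.21, 2.06], [-1.07, 1.41], [-3.16, 2.05], [-2.99, -0.16], [-3.1, 3.1]. Speed limits (rad/s): [2.79, 2.79, 3.14, 3.14, 3.14, 3.14].

INTERFACE

Orientations are given as a unit quaternion [x, y, z, w].
In Python, from bench import * gives the robot as it stands.
- The arm moves only by the tool carry_out, never from a script. Its argument "motion" is a list of rows, each a list of 7 numbers: the turn, a rotation vector about the tool's x, y, z in rad, then the shift along the tool's x, y, z in mm, then the opening, from -1 (shut) to 1 (fully open), so that 0 is half open. A call has 1 to 5 rows; each row is the pose to reach, as a shift and turn from the pose commanded when the call began, along the tool's axes at that moment; what a row does not reach only later rows make up. A row lasts 1/8 s, in which the tool goes at most 62.5 mm and 10.7 degrees, less where a joint would pass 70% of its speed; a pose out of reach is approached as far as the arm can. A call with a gripper value outside its range is refused whole. The fingers move at their own pace and stop on an object; the grip force is fixed at half the most. Time passes only in rows, so rows that repeat a pose let the fingers close. It gives the time, the measured TCP pose, the force, the opening and the grip force at its end, in the units of the state.
- read_state(): the state, without advancing time (a new reading comes with each control period).
- get_image(name): name is "scene" or "top"; returns a dict with "color" (480x640x3 uint8, blue, green, red), "mtx" (3x3 intrinsics, pixels), "position" and "orientation" of the camera in the world. Camera axes: x right, y down, z forward; pixel columns grow to the right and rows downward; lengths in mm; the calibration is good to about 2 mm. A picture is of the moment at which its call begins. There is no depth.
- job_done(): hands the job in; it is judged then, once.
The state is a dict: "clock": time; "joints": joint angles; "joint_vel": joint speeds; "joint_efforts": joint torques, N m; "position": TCP position; "ee_rot": TCP orientation; "contact_force": force on the tool from outside, world axes, zero at the start; "wrist_torque": the same for the moment, N m; "gripper_width": finger opening in mm; "grasp_force": force on a finger pad.
Only numpy, scipy, OpenCV 4.12 (cv2) and the standard library are available. Lean on these libraries where they do the work, as an engineer would, in place of code of your own. Each camera call takes 0.05 s, during which the arm holds its last target. There are 200 camera calls.

## Working session

There is one attempt and no reset: what is moved stays moved. The work goes in short steps, Python scripts to look and compute and a tool call to move; the robot and the scene stay as the last step left them, time stands still between calls to the robot, and variables do not carry over. Pictures are saved under pics/ and viewed, at most 10 in all, crops included, and the job is handed in when it is done.

Besides the shell and the picture viewer there is one more tool, called after "Emit:" as name(argument=value, ...) on one line, values as JSON. carry_out: Moves the arm, as the interface text tells. Its arguments: {"type":"object","properties":{"motion":{"type":"array"}},"required":["motion"]}

```bash
mkdir -p pics; ls
python3 - <<'E'
from bench import *
import cv2
for n in("scene","top"):
    i=get_image(n);cv2.imwrite(f"pics/{n}0.png",i["color"]);print(n,i["mtx"],i["position"],i["orientation"])
print(read_state())
E
```

```text
pics
scene [[498.88961826   0.         321.76128877]
 [  0.         498.88961826 226.28459389]
 [  0.           0.           1.        ]] [ -39.47018946 -748.83735313  917.40940925] [ 0.87835641 -0.26767515  0.12242082 -0.37663402]
top [[612.10807001   0.         318.62695025]
 [  0.         612.10807001 227.25294662]
 [  0.           0.           1.        ]] [ 295.75514171  -40.39824063 1879.08484012] [-0.69891533  0.71349185 -0.03263412  0.03717195]
{'clock': 0.1, 'joints': array([ 1.41260446e+00,  3.85486900e-01,  6.76405140e-03, -4.56797984e-04,
       -1.19398094e+00, -2.58654482e-01]), 'joint_vel': array([-0.0012549 , -0.00048554,  0.0034126 ,  0.0012502 , -0.0010412 ,
       -0.00068794]), 'joint_efforts': array([-6.91847636e-04, -3.93320990e+01,  1.88927722e+01,  4.19788867e+00,
       -2.60731082e-03,  3.50200636e-06]), 'position': array([252.79623233, 571.05700226, 244.32394075]), 'ee_rot': array([ 9.78340502e-01, -2.06999779e-01, -1.64139757e-04,  9.63187217e-04]), 'contact_force': array([0.27810259, 0.45408738, 0.49512642]), 'wrist_torque': array([-0.04096614, -0.00957711, -0.01175985]), 'grasp_force': 0.0, 'gripper_width': 85.5108948773898}
```

View pics/scene0.png

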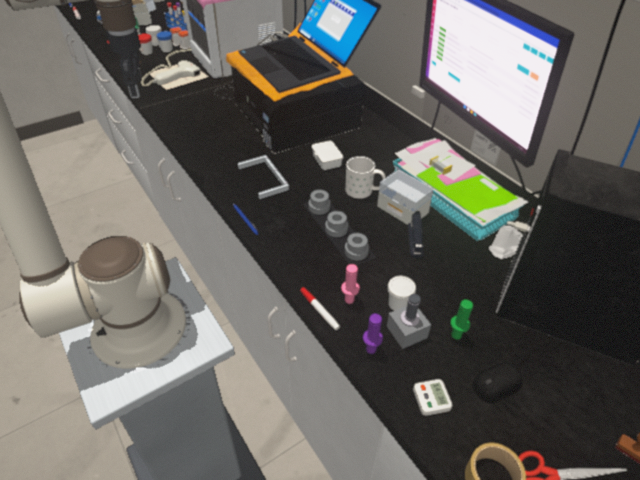

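View pics/top0.png

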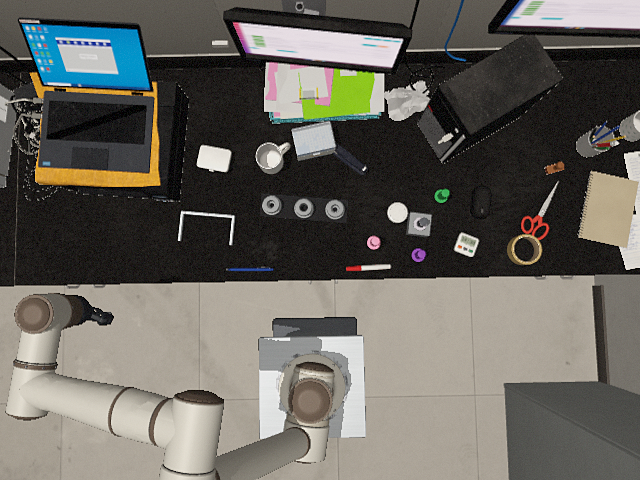

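```bash
cat > h.py <<'E'
from bench import *
import cv2, numpy as np
from scipy.spatial.transform import Rotation as R
def ray(im,px,z):
    d=R.from_quat(im["orientation"]).apply(np.linalg.inv(im["mtx"])@[px[0],px[1],1.]);p=im["position"]
    return (p+d*(z-p[2])/d[2])[:2]
def proj(im,P):
    c=im["mtx"]@R.from_quat(im["orientation"]).inv().apply(np.array(P,float)-im["position"]);return c[:2]/c[2]
def blobs(im,box,lo,hi,amin=15,chroma=30):
    x0,y0,x1,y1=box;c=im["color"][y0:y1,x0:x1].astype(int)
    m=((c.mean(2)>=lo)&(c.mean(2)<=hi)&(np.ptp(c,axis=2)<chroma)).astype(np.uint8)
    n,l,s,ce=cv2.connectedComponentsWithStats(m)
    return [(ce[k]+[x0,y0],s[k]+[x0,y0,0,0,0]) for k in range(1,n) if s[k][4]>=amin]
E
python3 - <<'E'
from h import *
t=get_image("top");s=get_image("scene")
for im,box in((t,(250,185,360,230)),(t,(170,200,245,250)),(t,(405,205,440,240)),(s,(300,180,380,265)),(s,(230,150,300,200)),(s,(380,290,440,350))):
    print(box)
    for c,st in blobs(im,box,60,255,25): print(c.round(1),st,ray(im,c,22).round(0))
a=cv2.resize(t["color"][190:250,170:450],None,fx=2.85,fy=2.85,interpolation=cv2.INTER_CUBIC)
b=cv2.resize(s["color"][180:350,290:480],None,fx=2.4,fy=2.4,interpolation=cv2.INTER_CUBIC)
w=max(a.shape[1],b.shape[1]);p=lambda i:cv2.copyMakeBorder(i,0,0,0,w-i.shape[1],0)
cv2.imwrite("pics/crop1.png",np.vstack([p(a),p(b)]))
E
```

```text
(250, 185, 360, 230)
[271.2 204.8] [262 195  20  20 297] [552. 113.]
[303.4 207.9] [294 198  20  20 272] [540.  15.]
[334.5 209.2] [325 199  20  21 299] [534. -80.]
(170, 200, 245, 250)
[206.6 221.6] [178 210  57  36 394] [504. 312.]
(405, 205, 440, 240)
[405.9 212.4] [405 206   3  14  35] [ 520. -298.]
[418.9 223.8] [406 212  26  25 521] [ 484. -336.]
(300, 180, 380, 265)
[361.5 189. ] [345 180  35  28 571] [685.  95.]
[318.9 201.7] [308 189  23  26 482] [553. 115.]
[336.1 223.5] [325 210  24  27 524] [542.  17.]
[356.3 246.1] [344 232  25  29 583] [536. -79.]
(230, 150, 300, 200)
[266.4 175. ] [237 154  53  46 703] [492. 299.]
(380, 290, 440, 350)
[406.3 317.6] [ 387  290   45   59 1833] [ 495. -315.]
```

View pics/crop1.png

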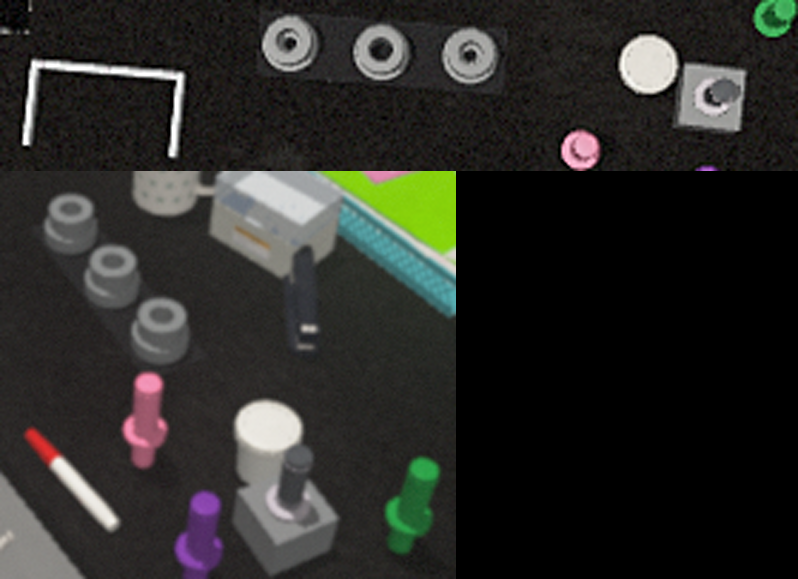

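Run:
```python
from h import *
t=get_image("top");s=get_image("scene")
f=lambda x,y:(x/2.85+170-.5+.17,y/2.85+190-.5+.17)
for n,p,z in(("handletop",(727,90),119),("standtop",(712.5,97),48),("cup",(648,64),67),("bayBL",(34,62),18),("bayBR",(185,74),18),("bayFL",(27,146),18),("bayFR",(173,158),18)):print(n,ray(t,f(*p),z).round(1))
print("scene handletop",ray(s,(414,299.5),119).round(1))
# adapters: hull circle centre
for im,box in((t,(250,185,360,230)),(s,(300,188,380,265))):
  for thr in (60,75):
    for c,st in blobs(im,box,thr,255,150):
      x,y,w,h=st[:4];print(thr,ray(im,(x+(w-1)/2,y+(h-1)/2),22).round(1),end=' ')
  print()
for c,st in blobs(t,(408,208,440,240),100,255,50): print("stand",c,st,ray(t,c,48))
d=t["color"][208:242,402:440].mean(2).astype(int)
print('\n'.join(' '.join('%3d'%v for v in r) for r in d))
```

```text
handletop [ 481.2 -337.7]
standtop [ 481.6 -334.2]
cup [ 515.8 -265.1]
bayBL [537.9 389.1]
bayBR [521.5 226.4]
bayFL [447.4 396.4]
bayFR [431.2 239.9]
scene handletop [ 479.7 -336.8]
60 [552.9 112.5] 60 [541.6  14.7] 60 [534.9 -80. ] 75 [552.9 114. ] 75 [541.6  16.2] 75 [533.4 -80. ] 
60 [553.9 115.5] 60 [663.7  63.8] 60 [542.6  18.6] 60 [535.4 -78.2] 75 [553.9 118. ] 75 [663.7  63.8] 75 [541.5  17.1] 75 [534.4 -77.5] 
stand [418.67268041 223.97938144] [408 212  24  24 388] [ 480.86608987 -331.16443955]
222 222 205 229 180  53   6  29  17  26  23  38  26  25  19  38  21  24  39  38  19  32  24  23  26  29  19  28  31  24  21  33  36  23  24  18  35  34
219 218 187 214 216  88   5  28  23  37  21  15  17  26  39  25  31  28  30  35  32  30  25  38  22  35  26  28  25  35  33  25  26  27  21  35  44  35
220 219 222 208 234 115   9   6  33  31  19  21  27  28  29  33  32  29  32  23  18  30  21  31  26  21  28  26  30  28  31  30  36  30  30  26  33  25
220 220 222 219 231 136  25   0  38  36  28  39  19   7  19  14  10  23  21  19  16  25  20  23  25  21  19  27  33  33  34  37  32  34
[... 3876 characters left out ...]
  33  16  25  20  19  22  14  27  33  34  11  13  33  25  26  32  14  27  33  35  23  32  21
 27  32  18  36  31  27  22  27  29  38  39  26  31  29  22  34  28  16  20  20  23  17  21  27  22  30  24  37  33  13  20  25  27  31  21  23  17  29
 30  26  29  30  24  27  28  27  23  37  29  26  27  10  21  34  30  24  25  28  29  27  25  31  21  27  28  42  25  19  25  31  23  15  33  30  26  19
 27  31  32  19  28  32  32  21  25  32  17  27  18  22  28  24  23  20  27  24  32  32  31  17  26  24  20  31  25  19  28  29  29  19  27  34  25  26
  5  32  24  29  24  34  30  19  27  29  27  21  29  18  32  29  25  24  36  31  31  27  18  17  24   9  15  24  18  13  30  20  22  28  18  16  19  29
```

Candidates shaped like the gauge, in the top view: pink (373,242), purple (418,255), green (442,196) and dark grey in the grey stand (424,221). The dark one in the stand is the gauge, and the crop confirms it. The adapters are at (271,205), (304,208) and (335,209), the bay is around (207,222) and the cup is at (397,212).

Emit:
carry_out(motion=[[0,0,0.18,38,49,0,0],[0,0,0.36,76,98,0,0],[0,0,0.54,114,147,0,0],[0,0,0.72,152,196,0,0],[0,0,0.9,190,245,0,0]])

```text
clock: 0.92
position: [327.6, 268.6, 245.6]
ee_rot: [0.789, -0.614, 0.0, -0.0]
contact_force: [0.7, 0.2, -0.3]
gripper_width: 42.7
grasp_force: 0.0
```

Emit:
carry_out(motion=[[0,0,0.1,62,0,0,0],[0,0,0.2,124,0,0,0],[0,0,0.253,186,0,0,0],[0,0,0.253,248,0,0,0],[0,0,0.253,310,0,0,0]])

```text
clock: 1.55
position: [405.6, -31.5, 245.9]
ee_rot: [0.708, -0.707, 0.0, -0.001]
contact_force: [0.8, 1.7, 0.0]
gripper_width: 42.6
grasp_force: 0.0
```

Run:
```python
from h import *
t=get_image("top");s=read_state();print(s["position"],s["ee_rot"],s["gripper_width"],s["joints"])
c=t["color"].astype(int)
for n,(x0,y0,x1,y1) in dict(pen=(220,258,280,275),marker=(340,258,400,275)).items():
    q=c[y0:y1,x0:x1];m=(np.ptp(q,axis=2)>50)|(q.min(2)>170)
    m[y1-y0-1:]=m[y1-y0-1:]&False
    ys,xs=np.nonzero(m);print(n,xs.min()+x0,xs.max()+x0,ys.min()+y0,ys.max()+y0,[ray(t,p,8).round(0) for p in((xs.min()+x0,ys[xs.argmin()]+y0),(xs.max()+x0,ys[xs.argmax()]+y0))])
```

```text
[406.07644766 -37.17099115 245.59981826] [-7.04632820e-01  7.09571487e-01 -7.11534528e-04 -6.22762219e-04] 42.95818246465447 [ 0.31278071  0.00296896 -0.48161374  0.00207034 -1.0866821  -0.32072908]
pen 221 279 258 273 [array([393., 270.]), array([389.,  93.])]
marker 346 389 265 270 [array([ 358., -111.]), array([ 361., -243.])]
```

Emit:
carry_out(motion=[[0,0,0,60,-15,0,0],[0,0,0,120,-30,0,0],[0,0,0,180,-46,0,0],[0,0,0,240,-61,0,0],[0,0,0,300,-76,0,0]])

```text
clock: 2.22
position: [482.0, -331.5, 245.3]
ee_rot: [0.707, -0.707, 0.0, -0.0]
contact_force: [1.4, -0.5, 0.3]
gripper_width: 42.9
grasp_force: 0.0
```

Emit:
carry_out(motion=[[0,0,0,6,0,40,0],[0,0,0,6,0,80,0],[0,0,0,6,0,95,0],[0,0,0,6,0,95,0],[0,0,0,6,0,95,0]])

```text
clock: 2.85
position: [483.0, -335.7, 152.2]
ee_rot: [0.708, -0.706, 0.002, -0.0]
contact_force: [-0.3, -0.3, 0.8]
gripper_width: 42.7
grasp_force: 0.0
```

Run:
```python
from h import *
for k in range(3):
    s=read_state();print(s["position"],s["ee_rot"],s["contact_force"])
t=get_image("top");i=get_image("scene");s=read_state();print(s["position"],s["ee_rot"])
a=cv2.resize(t["color"][195:275,215:290],(500,533),interpolation=cv2.INTER_CUBIC)
b=cv2.resize(i["color"][260:350,380:430],(296,533),interpolation=cv2.INTER_CUBIC)
cv2.imwrite("pics/c2.png",np.hstack([a,b]))
```

```text
[ 482.95222244 -335.68647365  152.21612795] [ 7.07800856e-01 -7.06409879e-01  1.67361303e-03 -4.79622843e-04] [-0.27893463 -0.34960728  0.83358351]
[ 482.95222244 -335.68647365  152.21612795] [ 7.07800856e-01 -7.06409879e-01  1.67361303e-03 -4.79622843e-04] [-0.27893463 -0.34960728  0.83358351]
[ 482.95222244 -335.68647365  152.21612795] [ 7.07800856e-01 -7.06409879e-01  1.67361303e-03 -4.79622843e-04] [-0.27893463 -0.34960728  0.83358351]
[ 482.83259314 -335.61088149  152.2430911 ] [ 7.07723186e-01 -7.06487411e-01  1.72680852e-03 -6.69038391e-04]
```

View pics/c2.png

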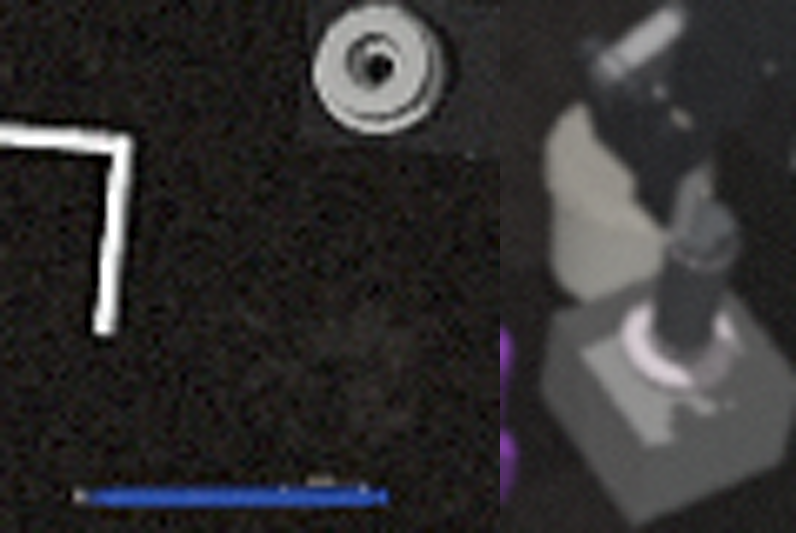

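Emit:
carry_out(motion=[[0,0,0,0,2,30,0],[0,0,0,0,2,60,0],[0,0,0,0,2,69,0],[0,0,0,0,2,69,0],[0,0,0,0,2,69,-0.1]])

```text
clock: 3.58
position: [480.8, -335.9, 82.9]
ee_rot: [0.708, -0.707, 0.001, -0.0]
contact_force: [0.4, 0.8, 0.6]
gripper_width: 38.2
grasp_force: 0.0
```

Emit:
carry_out(motion=[[0,0,0,0,0,0,-0.3],[0,0,0,0,0,0,-0.6],[0,0,0,0,0,0,-1],[0,0,0,0,0,0,-1],[0,0,0,0,0,0,-1]])

```text
clock: 4.2
position: [480.7, -335.8, 82.5]
ee_rot: [0.708, -0.707, 0.001, -0.0]
contact_force: [0.6, 0.3, 6.1]
gripper_width: 22.4
grasp_force: 58.8
```

Run:
```python
from h import *
s=read_state();print(s["position"],s["contact_force"],s["wrist_torque"],s["grasp_force"])
t=get_image("top")
g=t["color"][195:280,180:290].astype(float)
m=g.mean(2)
print("post cols 228-236 rows 238-248\n",m[43:54,46:58].astype(int))
b=g[...,0]-g[...,2]
for r in range(68,80): print(r+195,b[r,40:96:5].astype(int))
ys,xs=np.nonzero(b[66:82]>40);print("pen cols",xs.min()+180,xs.max()+180)
for p,z in(((231,245.5),18),((250,268),10),((250,271),5)):print(p,ray(t,p,z))
```

```text
[ 480.66534911 -335.8133272    82.53325194] [0.62219424 0.32881985 6.07042235] [ 0.23609089  0.00117627 -0.01213177] 58.826348930597305
post cols 228-236 rows 238-248
 [[ 29  16  12  39 249 246 127  20  25  22  24  25]
 [ 25  19  16  44 247 244 123  21  19  16  20  19]
 [ 35  13  11  74 242 240 112   6  23  22  11  31]
 [ 28  16   0 132 239 227 113  10  26  25  29  24]
 [ 22  18   0 186 242 210  99   7  18  28  29  31]
 [ 15  10   0 191 246 179  70   6  16  27  25  26]
 [  4  28   2 187 248 172  69  17  20  16  33  13]
 [ 14   8   4  38  81  59  36  25  34  25  29  21]
 [ 15  26  16  16  18  11  18  23  26  33  16  27]
 [ 31  30  26  24  30  25  21  31  26  28  28  23]
 [ 26  33  28  26  19  19  30  22  15  21  32  29]]
263 [ -9 -13  -9  -1 -11  -1   1  -7   3  -6   3  -2]
264 [ -6  -9  -5  -9  -2  -3  -6 -10  -6  -7  -1  -2]
265 [ 1  2  3  0  7 -7 -8 -3 -3 -7 -5 -4]
266 [ -3  -2   0  -8 -10  -3  -3 -12  -8  -4  -1  -7]
267 [ -4  -3 -14   0   8   7   6   9   2  -4   3 -11]
268 [ -2  -6  50  78  69  72  82  75  72  77  53 -22]
269 [-12  -1 120 122 124 123 122 116 116 121 108 -18]
270 [ -1  -3  71 104 116 102 110 107 101 108 108 -19]
271 [  4 -10 -18  13   9   1  11   6   9  -4  -8 -17]
272 [-11 -10 -12 -17 -12 -13 -15 -10 -12 -17 -14 -18]
273 [ -5  -3   0  -6  -1   1 -14  -9  -2  -3 -18 -17]
274 [ -3   1  -4  -7   2  -4  -4   3 -13  -7 -22 -19]
pen cols 228 272
(231, 245.5) [429.98005523 238.00003517]
(250, 268) [360.56511462 181.60050637]
(250, 271) [351.58079704 182.27878759]
```

Emit:
carry_out(motion=[[0,0,0,0,0,-20,-1],[0,0,0,0,0,-60,-1],[0,0,0,0,0,-100,-1],[0,0,0,-50,-8,-100,-1],[0,0,0,-105,-17,-100,-1]])

```text
clock: 4.88
position: [495.9, -229.6, 180.9]
ee_rot: [-0.706, 0.708, 0.001, 0.0]
contact_force: [0.3, -0.2, -1.6]
gripper_width: 22.4
grasp_force: 59.7
```

Emit:
carry_out(motion=[[0,0,0,-60,-10,0,-1],[0,0,0,-120,-20,0,-1],[0,0,0,-180,-30,0,-1],[0,0,0,-240,-40,0,-1],[0,0,0,-300,-50,0,-1]])

```text
clock: 5.5
position: [545.5, 71.4, 180.5]
ee_rot: [0.707, -0.707, -0.001, 0.001]
contact_force: [1.0, -1.6, -1.3]
gripper_width: 22.8
grasp_force: 59.7
```

Emit:
carry_out(motion=[[0,0,0,-35,-5,20,-1],[0,0,0,-45,-5.5,40,-1],[0,0,0,-45,-5.5,50,-1],[0,0,0,-45,-5.5,50,-1],[0,0,0,-45,-5.5,50,-1]])

```text
clock: 6.12
position: [552.2, 114.0, 132.0]
ee_rot: [-0.707, 0.707, -0.0, 0.0]
contact_force: [-0.4, 0.5, -0.6]
gripper_width: 22.4
grasp_force: 59.7
```

Run:
```python
from h import *
s=read_state();print(s["position"],s["ee_rot"],s["contact_force"],s["wrist_torque"],s["grasp_force"])
t=get_image("scene");a=t["color"][120:270,260:400]
cv2.imwrite("pics/c3.png",cv2.resize(a,None,fx=4,fy=4,interpolation=cv2.INTER_CUBIC))
p=s["position"];print([proj(t,(p[0],p[1],z)).round(1) for z in(p[2]-75.5,46)],proj(t,(553,114.5,46)))
```

```text
[552.15909797 113.95784324 131.955869  ] [-7.07105152e-01  7.07108236e-01 -2.50524564e-04  4.29013561e-04] [-0.42678991  0.54672031 -0.61402195] [ 0.00825545  0.01621164 -0.00637901] 59.69456654973328
[array([318.9, 192.3]), array([318.9, 195.3])] [319.02067093 195.1015447 ]
```

View pics/c3.png

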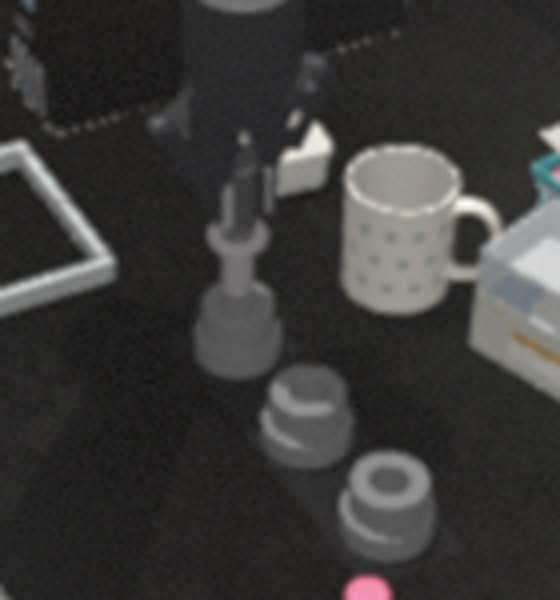

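Emit:
carry_out(motion=[[0,0,0,0,0,8,-1],[0,0,0,0,0,12,-1],[0,0,0,0,0,16,-1],[0,0,0,0,0,21,-1],[0,0,0,0,0,26,-1]])

```text
clock: 6.8
position: [551.6, 114.4, 104.9]
ee_rot: [0.707, -0.707, -0.0, 0.0]
contact_force: [-0.9, -2.0, -0.2]
gripper_width: 22.6
grasp_force: 59.8
```

Emit:
carry_out(motion=[[0,0,0,0,0,3,-1],[0,0,0,0,0,5,-1],[0,0,0,0,0,7,-1],[0,0,0,0,0,8.5,-1],[0,0,0,0,0,9.5,-1]])

```text
clock: 7.42
position: [552.0, 114.5, 97.4]
ee_rot: [0.708, -0.706, 0.0, 0.0]
contact_force: [-4.9, -3.1, 12.4]
gripper_width: 22.8
grasp_force: 61.1
```

Emit:
carry_out(motion=[[0,0,0,0,0,-5,-1],[0,0,0,-4,8,-5,-1],[0,0,0,-12,24,-5,-1],[0,0,0,-22,44,-5,-1],[0,0,0,-32,64,-5,-1]])

```text
clock: 8.05
position: [486.0, 147.2, 100.5]
ee_rot: [0.707, -0.707, -0.0, 0.0]
contact_force: [0.3, 0.2, -2.4]
gripper_width: 22.5
grasp_force: 59.8
```

Emit:
carry_out(motion=[[0,0,0,-10,20,0,-1],[0,0,0,-20,40,0,-1],[0,0,0,-30,60,1,-1],[0,0,0,-38,78,2,-1],[0,0,0,-44,91,2,-1]])

```text
clock: 8.68
position: [395.2, 190.9, 98.8]
ee_rot: [0.708, -0.706, -0.0, -0.0]
contact_force: [0.2, 0.9, -1.0]
gripper_width: 22.6
grasp_force: 59.8
```

Run:
```python
from h import *
s=read_state();print(s["position"],s["contact_force"],s["wrist_torque"])
t=get_image("scene");a=t["color"][120:270,200:350]
cv2.imwrite("pics/c4.png",cv2.resize(a,None,fx=4,fy=4,interpolation=cv2.INTER_CUBIC))
```

```text
[395.20245174 190.88002735  98.8311855 ] [ 0.16819029  0.86299345 -0.98550857] [-0.11182981 -0.33549516  0.00273055]
```

View pics/c4.png

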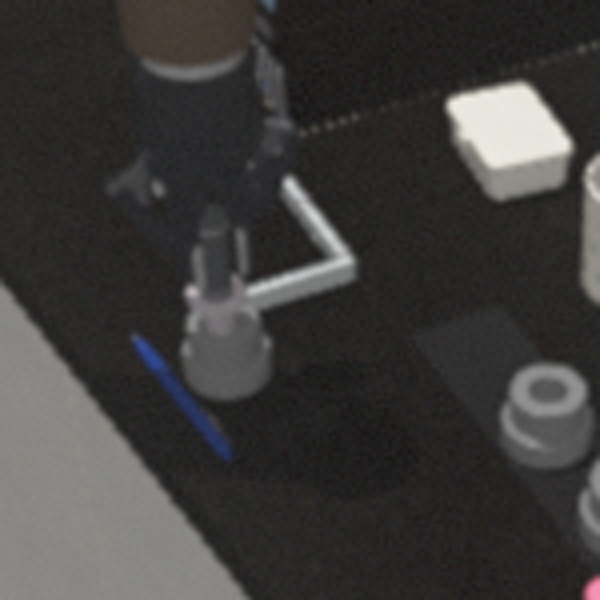

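Emit:
carry_out(motion=[[0,0,0,-12,-1.5,0,-1],[0,0,0,-32,-1.5,0,-1],[0,0,0,-54,-2,0,-1],[0,0,0,-74,-4,0,-1],[0,0,0,-94,-8,0,-1]])

```text
clock: 9.35
position: [404.7, 286.0, 98.6]
ee_rot: [0.708, -0.707, 0.0, 0.0]
contact_force: [-0.7, -1.2, -1.8]
gripper_width: 22.4
grasp_force: 59.8
```

Emit:
carry_out(motion=[[0,0,0,-20,-5,0,-1],[0,0,0,-40,-13,0,-1],[0,0,0,-55,-25,0,-1],[0,0,0,-62,-43,0,-1],[0,0,0,-64,-61,0,-1]])

```text
clock: 9.98
position: [466.0, 350.4, 98.4]
ee_rot: [0.708, -0.707, -0.0, -0.0]
contact_force: [-2.0, -0.2, -0.4]
gripper_width: 22.8
grasp_force: 59.9
```

Emit:
carry_out(motion=[[0,0,0,-1,-14,0,-1],[0,0,0,-1,-20.5,0,-1],[0,0,0,-1,-20.5,0,-1],[0,0,0,0,-19,0,-1],[0,0,0,0,-19,0,-1]])

```text
clock: 10.6
position: [484.2, 348.5, 99.0]
ee_rot: [0.708, -0.707, -0.0, -0.0]
contact_force: [-0.1, -0.7, -1.6]
gripper_width: 22.5
grasp_force: 59.7
```

Run:
```python
from h import *
s=read_state();print(s["position"],s["contact_force"],s["wrist_torque"])
t=get_image("scene");a=t["color"][100:250,200:350]
cv2.imwrite("pics/c5.png",cv2.resize(a,None,fx=4,fy=4,interpolation=cv2.INTER_CUBIC))
```

```text
[484.22936294 348.48698097  99.00529969] [-0.10218184 -0.72478873 -1.57055275] [0.02274506 0.02582572 0.0097999 ]
```

View pics/c5.png

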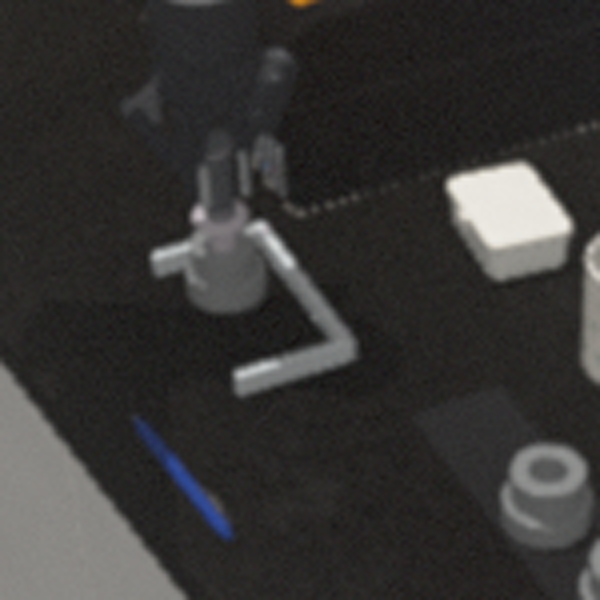

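Emit:
carry_out(motion=[[0,0,0,0,0,-12,-1],[0,0,0,0,0,-35,-1],[0,0,0,10,-2,-48,-1],[0,0,0,60,-10,-48,-1],[0,0,0,120,-20,-48,-1]])

```text
clock: 11.28
position: [504.7, 227.6, 147.5]
ee_rot: [0.708, -0.706, 0.0, -0.001]
contact_force: [0.7, -0.2, -2.5]
gripper_width: 22.8
grasp_force: 59.7
```

Emit:
carry_out(motion=[[0,0,0,60,-11,0,-1],[0,0,0,120,-22,0,-1],[0,0,0,180,-32,0,-1],[0,0,0,205,-36,0,-1],[0,0,0,212,-37,0,-1]])

```text
clock: 11.9
position: [541.6, 14.5, 147.2]
ee_rot: [-0.706, 0.708, 0.0, 0.0]
contact_force: [-0.8, 0.1, -1.2]
gripper_width: 22.7
grasp_force: 59.7
```

Emit:
carry_out(motion=[[0,0,0,0,0,5,-1],[0,0,0,0,0,9,-1],[0,0,0,0,0,9,-1],[0,0,0,0,0,9,-1],[0,0,0,0,0,9,-1]])

```text
clock: 12.52
position: [542.0, 17.0, 137.9]
ee_rot: [0.708, -0.707, 0.0, -0.0]
contact_force: [0.0, -0.7, -1.2]
gripper_width: 22.3
grasp_force: 59.7
```

Run:
```python
from h import *
t=get_image("top")
for c,st in blobs(t,(178,200,240,246),60,255,25): print(c.round(1),st)
m=t["color"][205:250,175:240].mean(2).astype(int)
print('\n'.join(''.join('%4d'%v for v in r[::1]) for r in m[2:36,0:40]))
```

```text
[220. 219.] [ 178  200   62   46 1380]
[193.6 227.9] [184 218  20  20 297]
  17  27  36  28  30  31  28  26  28  23   8  13  27  25  23  22  19  31  30  29  13  31  19  21  27  31  30  23  30  28  31  76  78 157 205 207 204 204 205 207
  29  17  32  16  28  29  26  21  28  18  15  23  28  27  18  23   7  27  21  26  28  31  29  30  35  24  28  20  27  25  36  75  85 129 211 208 207 207 207 207
  25  16  29  25   6  16  24  19  19  18   6  23  29  20  24  10  11  20  27   9  28  18  28  29  26  26  34  32  31  26  45  74  87  72 211 211 208 209 210 212
  23  30  23  29  23   6  57  74  38  38   9  10  16   0   0   3   8   3   6  14  14  18  15  15  26  26  19  21  19  13  36  75  83  81 202 216 213 212 212 214
  29  29  21  28  22   5 190 190 164 156 132 157 156 148 142 147 101  87  91  70  31  19  12   5   1   2   0   6   4   0  35  68  80  91 131 215 215 214 216 217
  25  34  26  21   5  36 255 248 245 235 218 253 251 249 242 243 207 200 200 184 161 160 161 156 150 142 143 143  96  77  78  70  73  90 100 220 221 219 218 220
  26  35  13  28  15  51 244 230 231 212 180 245 247 245 24
[... 3748 characters left out ...]
  33  27  24  14  26  20  20  21  25  22  27  32  23  25
  28  15   0 239 251 145  74  22  27  29  25  22  19   4  24 128 190 189 197 191 194 187 119  52  26  14  22  27  29  26  14  25  24  23  21  15  23  27  21  26
  30  24  11 240 251 136  66  20  29  31  23  25  21  18  13  14   9  57  59  57  44  35  29  25  31  23  10  23  25  15  24  32  28  28  33  23  18  26  20  32
  28  19  37 250 255 136  50  21  32  33  18  31  28  22  16  24  15  12  16  14   4   6  22  24  20  26  26  28  22  26  29  28  12  34  18  27  17  26  30  28
  28  15  43 252 252 128  33   4  20  35  36  24  21  24  20  25  26  32  18  19  24  26  29  22   8  19  32  25  36  22  15  27  28  24  31  25  32  18  20  22
```

Emit:
carry_out(motion=[[0,0,0,0,0,10,-1],[0,0,0,0,0,15,-1],[0,0,0,0,0,20,-1],[0,0,0,0,0,25,-1],[0,0,0,0,0,30,-1]])

```text
clock: 13.2
position: [541.7, 16.4, 107.3]
ee_rot: [0.707, -0.707, -0.0, 0.0]
contact_force: [-0.7, -2.1, -1.0]
gripper_width: 22.8
grasp_force: 59.8
```

Emit:
carry_out(motion=[[0,0,0,0,0,4,-1],[0,0,0,0,0,7,-1],[0,0,0,0,0,9,-1],[0,0,0,0,0,11,-1],[0,0,0,0,0,12.5,-1]])

```text
clock: 13.82
position: [541.9, 16.6, 95.3]
ee_rot: [0.707, -0.707, 0.0, -0.0]
contact_force: [-1.3, -1.7, -0.2]
gripper_width: 22.4
grasp_force: 59.8
```

Emit:
carry_out(motion=[[0,0,0,0,0,4,-1],[0,0,0,0,0,8,-1],[0,0,0,0,0,11,-1],[0,0,0,0,0,13,-1],[0,0,0,0,0,14.5,-1]])

```text
clock: 14.45
position: [541.9, 16.7, 80.6]
ee_rot: [0.707, -0.707, -0.0, 0.0]
contact_force: [-0.5, -1.5, 1.2]
gripper_width: 22.8
grasp_force: 59.7
```

Emit:
carry_out(motion=[[0,0,0,0,0,0.6,-1],[0,0,0,0,0,1.2,-1],[0,0,0,0,0,1.2,-1]])

```text
clock: 14.82
position: [542.0, 16.6, 80.5]
ee_rot: [0.708, -0.707, 0.0, -0.0]
contact_force: [-2.2, -0.4, 5.2]
gripper_width: 22.9
grasp_force: 60.5
```

Emit:
carry_out(motion=[[0,0,0,0,0,-6,-1],[0,0,0,0,0,-22,-1],[0,0,0,0,0,-42,-1],[0,0,0,0,0,-57,-1],[0,0,0,20,2,-58,-1]])

```text
clock: 15.45
position: [541.1, -2.7, 139.0]
ee_rot: [0.708, -0.706, 0.001, -0.002]
contact_force: [-0.2, -1.0, -2.0]
gripper_width: 22.4
grasp_force: 59.7
```

Emit:
carry_out(motion=[[0,0,0,40,3,0,-1],[0,0,0,70,5,0,-1],[0,0,0,76,5.5,0,-1],[0,0,0,76,5.5,0,-1],[0,0,0,76,5.5,0,-1]])

```text
clock: 16.08
position: [534.5, -78.9, 137.5]
ee_rot: [0.708, -0.707, -0.0, -0.0]
contact_force: [0.4, -0.2, -0.8]
gripper_width: 22.8
grasp_force: 59.7
```

Run:
```python
from h import *
s=read_state();print(s["position"],s["contact_force"])
t=get_image("scene");a=t["color"][150:290,290:420]
cv2.imwrite("pics/c6.png",cv2.resize(a,None,fx=4,fy=4,interpolation=cv2.INTER_CUBIC))
t=get_image("top")
for c,st in blobs(t,(250,185,360,230),60,255,100): print(c.round(1),st)
```

```text
[534.54527239 -78.88143376 137.47015368] [ 0.43813347 -0.22519229 -0.84975169]
[288.7 203.5] [ 250  185  105   45 2966]
[334.  215.2] [325 208  20  16 126]
```

View pics/c6.png

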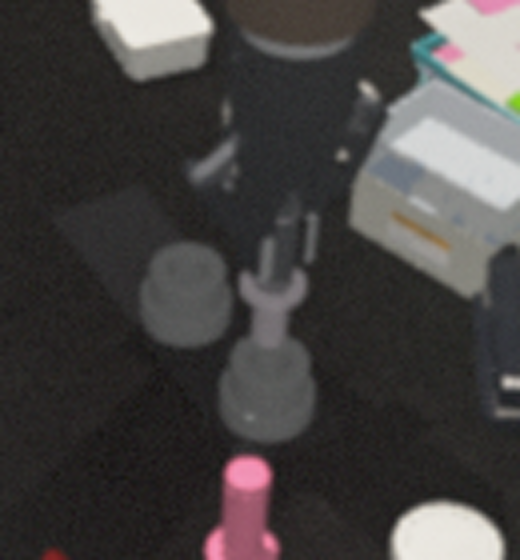

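Emit:
carry_out(motion=[[0,0,0,0,0,10,-1],[0,0,0,0,0,15,-1],[0,0,0,0,0,20,-1],[0,0,0,0,0,25,-1],[0,0,0,0,0,30,-1]])

```text
clock: 16.8
position: [534.5, -79.6, 107.4]
ee_rot: [0.707, -0.707, 0.0, 0.0]
contact_force: [-0.4, -2.8, 0.4]
gripper_width: 23.1
grasp_force: 59.9
```

Emit:
carry_out(motion=[[0,0,0,0,0,3,-1],[0,0,0,0,0,6,-1],[0,0,0,0,0,8,-1],[0,0,0,0,0,9.5,-1],[0,0,0,0,0,11,-1]])

```text
clock: 17.42
position: [534.6, -79.8, 97.4]
ee_rot: [0.708, -0.706, 0.0, 0.0]
contact_force: [-3.1, -2.1, 10.7]
gripper_width: 22.6
grasp_force: 61.0
```

Emit:
carry_out(motion=[[0,0,0,0,0,-5,-1],[0,0,0,-2,10,-5,-1],[0,0,0,-6,28,-5,-1],[0,0,0,-11,50,-5,-1],[0,0,0,-17,74,-5,-1]])

```text
clock: 18.05
position: [460.5, -61.7, 102.0]
ee_rot: [0.707, -0.707, 0.001, -0.001]
contact_force: [0.9, -0.8, -1.9]
gripper_width: 22.9
grasp_force: 59.8
```

Emit:
carry_out(motion=[[0,0,0,-8,22,0,-1],[0,0,0,-24,40,1,-1],[0,0,0,-48,48,2,-1],[0,0,0,-74,52,2,-1],[0,0,0,-100,54,2,-1]])

```text
clock: 18.68
position: [404.9, 37.8, 99.6]
ee_rot: [0.707, -0.707, -0.0, 0.001]
contact_force: [0.2, -1.1, -2.0]
gripper_width: 22.6
grasp_force: 59.7
```

Emit:
carry_out(motion=[[0,0,0,-28,2,0,-1],[0,0,0,-56,5,0,-1],[0,0,0,-82,7,0,-1],[0,0,0,-106,8,0,-1],[0,0,0,-124,9,0,-1]])

```text
clock: 19.3
position: [396.1, 161.7, 99.4]
ee_rot: [0.708, -0.707, -0.0, 0.001]
contact_force: [-0.2, -3.6, -0.3]
gripper_width: 22.7
grasp_force: 59.9
```

Emit:
carry_out(motion=[[0,0,0,-20,-0.5,0,-1],[0,0,0,-44,-1,0,-1],[0,0,0,-70,-1,0,-1],[0,0,0,-96,-1,0,-1],[0,0,0,-116,-1.5,0,-1]])

```text
clock: 19.92
position: [398.5, 278.9, 99.5]
ee_rot: [0.708, -0.707, 0.0, 0.0]
contact_force: [1.6, -1.7, 0.4]
gripper_width: 22.7
grasp_force: 59.9
```

Emit:
carry_out(motion=[[0,0,0,-9.5,-1,0,-1],[0,0,0,-8,-12,0,-1],[0,0,0,-6,-32,0,-1],[0,0,0,-4,-52,0,-1],[0,0,0,-2,-70,0,-1]])

```text
clock: 20.55
position: [470.2, 278.8, 99.6]
ee_rot: [-0.707, 0.707, 0.0, -0.0]
contact_force: [-3.2, 0.5, 0.0]
gripper_width: 22.7
grasp_force: 59.9
```

Emit:
carry_out(motion=[[0,0,0,1,-10,0,-1],[0,0,0,1,-13,0,-1],[0,0,0,1,-13,0,-1],[0,0,0,1,-11.5,0,-1],[0,0,0,1,-11.5,0,-1]])

```text
clock: 21.18
position: [479.9, 278.8, 99.8]
ee_rot: [0.708, -0.706, 0.0, -0.0]
contact_force: [-0.7, 0.1, -1.6]
gripper_width: 22.6
grasp_force: 59.7
```

Run:
```python
from h import *
s=read_state();print(s["position"],s["contact_force"])
t=get_image("scene");a=t["color"][100:250,200:350]
cv2.imwrite("pics/c7.png",cv2.resize(a,None,fx=4,fy=4,interpolation=cv2.INTER_CUBIC))
```

```text
[479.9171762  278.84188836  99.79155706] [-0.66030114  0.10927487 -1.59040185]
```

View pics/c7.png

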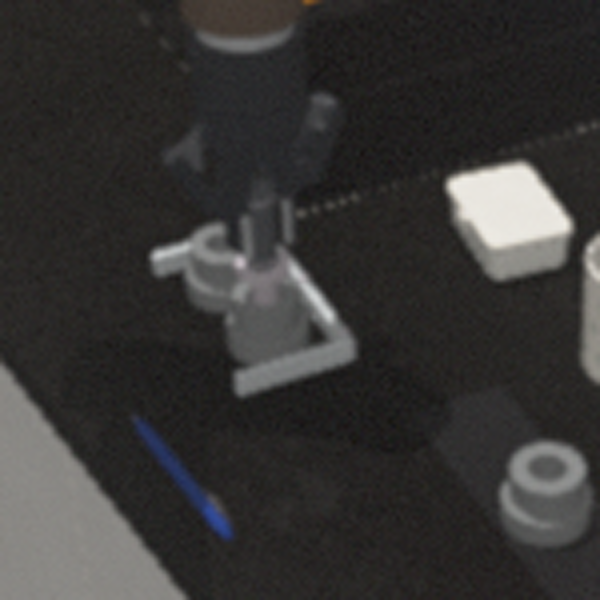

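Emit:
carry_out(motion=[[0,0,0,0,0,-12,-1],[0,0,0,0,0,-40,-1],[0,0,0,0,0,-80,-1],[0,0,0,50,0,-85,-1],[0,0,0,110,0,-85,-1]])

```text
clock: 21.85
position: [480.9, 168.6, 186.6]
ee_rot: [0.708, -0.706, 0.0, -0.002]
contact_force: [1.3, -0.7, -2.5]
gripper_width: 22.8
grasp_force: 59.7
```

Emit:
carry_out(motion=[[0,0,0,60,0,0,-1],[0,0,0,120,0,0,-1],[0,0,0,180,0,0,-1],[0,0,0,240,0,0,-1],[0,0,0,300,0,0,-1]])

```text
clock: 22.48
position: [480.7, -133.3, 186.0]
ee_rot: [0.708, -0.707, 0.001, -0.001]
contact_force: [-0.1, -0.2, -1.2]
gripper_width: 22.5
grasp_force: 59.7
```

Emit:
carry_out(motion=[[0,0,0,60,0,0,-1],[0,0,0,120,0,0,-1],[0,0,0,180,0,0,-1],[0,0,0,204,0,0,-1],[0,0,0,204,0,0,-1]])

```text
clock: 23.1
position: [480.5, -337.2, 185.0]
ee_rot: [-0.706, 0.708, -0.0, 0.0]
contact_force: [0.0, 0.5, -0.1]
gripper_width: 22.9
grasp_force: 59.8
```

Emit:
carry_out(motion=[[0,0,0,0,0,25,-1],[0,0,0,0,0,40,-1],[0,0,0,0,0,46,-1],[0,0,0,0,0,46,-1],[0,0,0,0,0,46,-1]])

```text
clock: 23.72
position: [481.3, -335.5, 139.5]
ee_rot: [0.708, -0.707, 0.001, -0.0]
contact_force: [-0.3, -0.5, -1.8]
gripper_width: 22.5
grasp_force: 59.8
```

Emit:
carry_out(motion=[[0,0,0,0,0,10,-1],[0,0,0,0,0,15,-1],[0,0,0,0,0,20,-1],[0,0,0,0,0,26,-1],[0,0,0,0,0,34,-1]])

```text
clock: 24.35
position: [480.9, -335.5, 104.3]
ee_rot: [0.707, -0.707, 0.0, -0.0]
contact_force: [0.9, -0.6, -1.3]
gripper_width: 22.8
grasp_force: 59.8
```

Emit:
carry_out(motion=[[0,0,0,0,0,8,-1],[0,0,0,0,0,15,-1],[0,0,0,0,0,19,-1],[0,0,0,0,0,21.5,-1],[0,0,0,0,0,23,-1]])

```text
clock: 24.98
position: [480.9, -335.5, 82.5]
ee_rot: [0.708, -0.707, 0.0, 0.0]
contact_force: [-1.9, 2.2, 9.7]
gripper_width: 22.4
grasp_force: 60.8
```

Home in the stand. I'll ease off, release and retreat straight up.

Emit:
carry_out(motion=[[0,0,0,0,0,-0.7,-1],[0,0,0,0,0,-0.7,-0.4],[0,0,0,0,0,-0.7,-0.2],[0,0,0,0,0,-0.7,0],[0,0,0,0,0,-0.7,0]])

```text
clock: 25.6
position: [480.8, -335.5, 82.3]
ee_rot: [0.707, -0.707, 0.0, -0.0]
contact_force: [0.3, 0.0, 0.4]
gripper_width: 42.7
grasp_force: 0.0
```

Emit:
carry_out(motion=[[0,0,0,0,0,-15,0],[0,0,0,0,0,-50,0],[0,0,0,0,0,-100,0],[0,0,0,0,0,-150,0],[0,0,0,-60,0,-160,0]])

```text
clock: 26.22
position: [482.7, -277.8, 247.5]
ee_rot: [-0.706, 0.708, -0.005, 0.002]
contact_force: [1.3, 1.7, -0.9]
gripper_width: 42.9
grasp_force: 0.0
```

Emit:
carry_out(motion=[[0,0,0,-60,0,0,0],[0,0,0,-120,20,0,0],[0,0,0,-180,40,0,0],[0,0,0,-180,40,0,0],[0,0,0,-180,40,0,0]])

```text
clock: 26.85
position: [440.9, -95.3, 243.4]
ee_rot: [0.708, -0.706, 0.001, -0.001]
contact_force: [-0.5, -0.7, -0.2]
gripper_width: 42.7
grasp_force: 0.0
```

Run:
```python
from h import *
s=read_state();print(s["position"],s["contact_force"],s["gripper_width"],s["clock"])
t=get_image("scene")["color"];u=get_image("top")["color"]
a=cv2.resize(t[130:410,200:480],(560,560),interpolation=cv2.INTER_CUBIC)
cv2.imwrite("pics/c8.png",np.hstack([a,cv2.resize(u[195:275,175:215],(240,560),interpolation=cv2.INTER_CUBIC)]) if 0 else np.hstack([a,cv2.copyMakeBorder(cv2.resize(u[200:275,175:280],(240,171),interpolation=cv2.INTER_CUBIC),0,389,0,0,0)]))
```

```text
[440.89684053 -95.30610478 243.44440088] [-0.47070654 -0.65936692 -0.19663998] 42.74276341725852 26.85
```

View pics/c8.png

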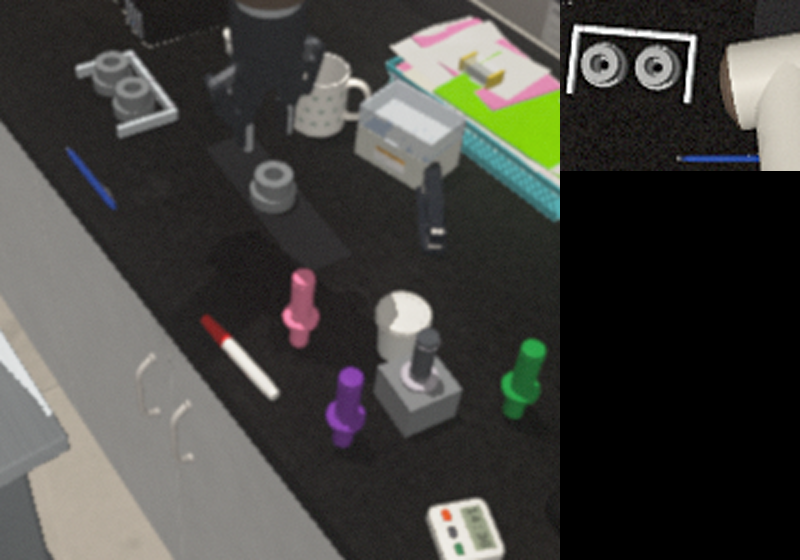

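The picture shows both shrunken adapters wholly inside the bay, at inset (604,64) and (656,67). The sound adapter is on the mat at (273,185), the gauge is home in its stand at (425,355), and the bystanders are where they were.

```bash
python3 -c "
from bench import *
print(job_done())"
```

```text
the job is handed in; nothing more can be done
None
```

Job handed in at about 27 s: the left and right adapters proved shrunken and are in the bay, the middle one is sound and still on the mat, the gauge is home in its stand, and the marker, pen, cup and timer look undisturbed in the last picture.

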